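# Roll-test printer guide rods on the glass plate

## Task

Test each of the three steel guide rods on the glass plate for straightness: with a fingertip pressed lightly on its middle, roll it about half a turn along the glass towards the aluminium stop strip and feel whether it runs true. Roll every true rod on, never lifting it off the glass, until the true ones lie home against the strip, the first touching the strip and the next touching the first; pick up any rod that humps or wobbles and put it in the grey scrap tray. Never bear down hard on the glass or the strip, do not disturb the things standing around, and leave everything at rest.

Things in the scene. Friction and masses are not known exactly. Their poses are not given: they have to be found in the camera images.
- plate: Roll-test plate, fixed: wooden tray 280 (own x) x 340 (own y) x 26 mm, rails 20 mm wide round a dark glass pane. Origin: centre of the underside. Glass surface at z = 16 mm, rail tops at z = 26 mm. The +y rail is the aluminium stop strip. Rods start along own x (within 0.04 rad), near y = -110, -45 and 20 mm (within 8 mm), their middles within 12 mm of x = 0.
- glass: The level glass pane of the plate, 240 x 300 x 6 mm, origin at the centre of its underside, same axes as the plate. Glass and steel are hard: pressing 0.1 mm deeper adds about 3 N, and a fast descent overshoots. More than 25 N from a rod or the fingers is bearing down hard.
- stop (a point): Middle of the upper inner edge of the aluminium stop strip (y = 150 mm, z = 26 mm on the plate; same axes). A rod touching the strip has its axis 6 mm before it (at plate y = 144 mm), the next rod, touching the first, 18 mm before it. A rod is pushed along with the fingertip low behind it, some 3 mm over the glass; a push on its upper half jams it.
- rod_1: Steel guide rod of a small printer, 12 mm diameter, 180 mm long, 0.16 kg. Origin: midway between its two ends; own x runs from end to end. Straight or bent, unknown: a straight rod's top stays 12 mm over the glass as it rolls; a bent one (bowed nearly 2 mm, at rest on its side) humps up that much under a finger at its middle within half a turn towards the strip.
- rod_2: Steel guide rod of a small printer, 12 mm diameter, 180 mm long, 0.16 kg. Origin: midway between its two ends; own x runs from end to end. Straight or bent, unknown: a straight rod's top stays 12 mm over the glass as it rolls; a bent one (bowed nearly 2 mm, at rest on its side) humps up that much under a finger at its middle within half a turn towards the strip.
- rod_3: Steel guide rod of a small printer, 12 mm diameter, 180 mm long, 0.16 kg. Origin: midway between its two ends; own x runs from end to end. Straight or bent, unknown: a straight rod's top stays 12 mm over the glass as it rolls; a bent one (bowed nearly 2 mm, at rest on its side) humps up that much under a finger at its middle within half a turn towards the strip.
- tray: Open grey plastic scrap tray, fixed to the bench, outer size 240 mm (own x) by 120 mm (own y) by 35 mm high, walls and floor 5 mm thick; origin at the centre of its underside. A rod fits in lying along own x. It stands to the left or to the right of the plate.
- driver_stand: Bystander: wooden block 70 x 110 x 36 mm with three small screwdrivers standing in it, 108 mm high in all, origin under its centre; stands on the other side of the plate from the tray.
- flux_jar: Bystander: blue jar with white cap, 50 mm in diameter and 50 mm high, origin under its centre.
- solder_spool: Bystander: standing metal spool, 54 mm in diameter and 36 mm high, origin under its centre.
Things that resemble listed ones, but are neither listed nor needed, are in the scene too. Leave any green look-alike of the rod_1 alone.

How it is judged (in metres and radians):
On the way, in this order (a step that is already met when the one before it is completed fails the run):
1. one true rod has been rolled 12 mm or more (a good third of a turn) and is under fingertip pressure on the glass (over 3 N on the glass with its own weight of 1.6 N) (((y of rod_1_c0 in the frame of rod_1 above -0.001 m and distance of rod_1 from where it was at the start of the episode above 0.012 m and (contact force between rod_1 and glass above 3 N and contact force between the fingers and rod_1 above 1 N)) or (y of rod_2_c0 in the frame of rod_2 above -0.001 m and distance of rod_2 from where it was at the start of the episode above 0.012 m and (contact force between rod_2 and glass above 3 N and contact force between the fingers and rod_2 above 1 N)) or (y of rod_3_c0 in the frame of rod_3 above -0.001 m and distance of rod_3 from where it was at the start of the episode above 0.012 m and (contact force between rod_3 and glass above 3 N and contact force between the fingers and rod_3 above 1 N)))), for 0.05 s.
2. the other true rod too has been rolled so, under fingertip pressure (((y of rod_1_c0 in the frame of rod_1 above -0.001 m and y of rod_2_c0 in the frame of rod_2 above -0.001 m and distance of each of rod_1, rod_2 from where it was at the start of the episode above 0.012 m and ((contact force between rod_1 and glass above 3 N and contact force between the fingers and rod_1 above 1 N) or (contact force between rod_2 and glass above 3 N and contact force between the fingers and rod_2 above 1 N))) or (y of rod_1_c0 in the frame of rod_1 above -0.001 m and y of rod_3_c0 in the frame of rod_3 above -0.001 m and distance of each of rod_1, rod_3 from where it was at the start of the episode above 0.012 m and ((contact force between rod_1 and glass above 3 N and contact force between the fingers and rod_1 above 1 N) or (contact force between rod_3 and glass above 3 N and contact force between the fingers and rod_3 above 1 N))) or (y of rod_2_c0 in the frame of rod_2 above -0.001 m and y of rod_3_c0 in the frame of rod_3 above -0.001 m and distance of each of rod_2, rod_3 from where it was at the start of the episode above 0.012 m and ((contact force between rod_2 and glass above 3 N and contact force between the fingers and rod_2 above 1 N) or (contact force between rod_3 and glass above 3 N and contact force between the fingers and rod_3 above 1 N))))), for 0.05 s.
At the end, for the whole second after the job is handed in: The two true rods lie on the glass along the stop strip, the first within 3 mm of touching the strip, the other within 3 mm of touching the first, both parallel to the strip within 0.05 rad and at rest; the bent rod lies at rest on the floor of the scrap tray (((y of rod_1_c0 in the frame of rod_1 above -0.001 m and y of rod_2_c0 in the frame of rod_2 above -0.001 m and y of rod_3_c0 in the frame of rod_3 below -0.001 m and y of rod_1 in the frame of plate above 0.141 m and y of rod_2 in the frame of plate above 0.129 m and (z of rod_1 in the frame of plate below 0.026 m and angle between the x axis of rod_1 and the x axis of plate, either way round below 0.05 rad and linear speed of rod_1 below 0.01 m/s) and (z of rod_2 in the frame of plate below 0.026 m and angle between the x axis of rod_2 and the x axis of plate, either way round below 0.05 rad and linear speed of rod_2 below 0.01 m/s) and x of rod_3 in the frame of tray between -0.03 and 0.03 m and y of rod_3 in the frame of tray between -0.052 and 0.052 m and z of rod_3 in the frame of tray below 0.025 m and linear speed of rod_3 below 0.01 m/s) or (y of rod_1_c0 in the frame of rod_1 above -0.001 m and y of rod_3_c0 in the frame of rod_3 above -0.001 m and y of rod_2_c0 in the frame of rod_2 below -0.001 m and y of rod_1 in the frame of plate above 0.141 m and y of rod_3 in the frame of plate above 0.129 m and (z of rod_1 in the frame of plate below 0.026 m and angle between the x axis of rod_1 and the x axis of plate, either way round below 0.05 rad and linear speed of rod_1 below 0.01 m/s) and (z of rod_3 in the frame of plate below 0.026 m and angle between the x axis of rod_3 and the x axis of plate, either way round below 0.05 rad and linear speed of rod_3 below 0.01 m/s) and x of rod_2 in the frame of tray between -0.03 and 0.03 m and y of rod_2 in the frame of tray between -0.052 and 0.052 m and z of rod_2 in the frame of tray below 0.025 m and linear speed of rod_2 below 0.01 m/s) or (y of rod_2_c0 in the frame of rod_2 above -0.001 m and y of rod_1_c0 in the frame of rod_1 above -0.001 m and y of rod_3_c0 in the frame of rod_3 below -0.001 m and y of rod_2 in the frame of plate above 0.141 m and y of rod_1 in the frame of plate above 0.129 m and (z of rod_2 in the frame of plate below 0.026 m and angle between the x axis of rod_2 and the x axis of plate, either way round below 0.05 rad and linear speed of rod_2 below 0.01 m/s) and (z of rod_1 in the frame of plate below 0.026 m and angle between the x axis of rod_1 and the x axis of plate, either way round below 0.05 rad and linear speed of rod_1 below 0.01 m/s) and x of rod_3 in the frame of tray between -0.03 and 0.03 m and y of rod_3 in the frame of tray between -0.052 and 0.052 m and z of rod_3 in the frame of tray below 0.025 m and linear speed of rod_3 below 0.01 m/s) or (y of rod_2_c0 in the frame of rod_2 above -0.001 m and y of rod_3_c0 in the frame of rod_3 above -0.001 m and y of rod_1_c0 in the frame of rod_1 below -0.001 m and y of rod_2 in the frame of plate above 0.141 m and y of rod_3 in the frame of plate above 0.129 m and (z of rod_2 in the frame of plate below 0.026 m and angle between the x axis of rod_2 and the x axis of plate, either way round below 0.05 rad and linear speed of rod_2 below 0.01 m/s) and (z of rod_3 in the frame of plate below 0.026 m and angle between the x axis of rod_3 and the x axis of plate, either way round below 0.05 rad and linear speed of rod_3 below 0.01 m/s) and x of rod_1 in the frame of tray between -0.03 and 0.03 m and y of rod_1 in the frame of tray between -0.052 and 0.052 m and z of rod_1 in the frame of tray below 0.025 m and linear speed of rod_1 below 0.01 m/s) or (y of rod_3_c0 in the frame of rod_3 above -0.001 m and y of rod_1_c0 in the frame of rod_1 above -0.001 m and y of rod_2_c0 in the frame of rod_2 below -0.001 m and y of rod_3 in the frame of plate above 0.141 m and y of rod_1 in the frame of plate above 0.129 m and (z of rod_3 in the frame of plate below 0.026 m and angle between the x axis of rod_3 and the x axis of plate, either way round below 0.05 rad and linear speed of rod_3 below 0.01 m/s) and (z of rod_1 in the frame of plate below 0.026 m and angle between the x axis of rod_1 and the x axis of plate, either way round below 0.05 rad and linear speed of rod_1 below 0.01 m/s) and x of rod_2 in the frame of tray between -0.03 and 0.03 m and y of rod_2 in the frame of tray between -0.052 and 0.052 m and z of rod_2 in the frame of tray below 0.025 m and linear speed of rod_2 below 0.01 m/s) or (y of rod_3_c0 in the frame of rod_3 above -0.001 m and y of rod_2_c0 in the frame of rod_2 above -0.001 m and y of rod_1_c0 in the frame of rod_1 below -0.001 m and y of rod_3 in the frame of plate above 0.141 m and y of rod_2 in the frame of plate above 0.129 m and (z of rod_3 in the frame of plate below 0.026 m and angle between the x axis of rod_3 and the x axis of plate, either way round below 0.05 rad and linear speed of rod_3 below 0.01 m/s) and (z of rod_2 in the frame of plate below 0.026 m and angle between the x axis of rod_2 and the x axis of plate, either way round below 0.05 rad and linear speed of rod_2 below 0.01 m/s) and x of rod_1 in the frame of tray between -0.03 and 0.03 m and y of rod_1 in the frame of tray between -0.052 and 0.052 m and z of rod_1 in the frame of tray below 0.025 m and linear speed of rod_1 below 0.01 m/s))).
It fails at once if a rod is pressed on the plate (glass or strip) with more than 25 N (contact force between any of rod_1, rod_2, rod_3 and plate above 25 N or contact force between any of rod_1, rod_2, rod_3 and glass above 25 N).
It fails at once if the fingers press on the plate or the glass with more than 25 N (contact force between the fingers and plate above 25 N or contact force between the fingers and glass above 25 N).
It fails at once if a true rod is lifted off the glass ((y of rod_1_c0 in the frame of rod_1 above -0.001 m and z of rod_1 in the frame of plate above 0.036 m) or (y of rod_2_c0 in the frame of rod_2 above -0.001 m and z of rod_2 in the frame of plate above 0.036 m) or (y of rod_3_c0 in the frame of rod_3 above -0.001 m and z of rod_3 in the frame of plate above 0.036 m)).
It fails at once if a bystander is moved more than 20 mm (distance of any of driver_stand, flux_jar, solder_spool from where it was at the start of the episode above 0.02 m).
It also fails if it takes over 72 s, if anything falls off the work surface, if the arm or the gripper's body presses on something with over 40 N, if the wrist force passes 120 N, or if a joint passes its speed limit or range.

## Robot

A 6-joint arm with a two-finger parallel gripper is mounted at the origin on the work surface. World frame = base frame: x ahead of the robot, y to its left, z up, the work surface at z = 0. Lengths are in m, angles in degrees, forces in N, time in s.
With the tool pointing down it reaches from about 0.4 to 0.825 m from the base axis. Payload 7 kg.
Tool frame: the origin (TCP) lies midway between the tips of the shut fingers; the grasp point (between the pads) lies 19 mm behind it; z points along the fingers, y is the line along which they close (so a half turn about z gives the same grasp; the last joint's range is limited). The gripper opens to 88 mm and grips with 3 to 60 N. Pads are 19 mm wide; open, the fingers measure 130 mm over their backs; the gripper's body (78 mm by 193 mm) begins 47 mm behind the grasp point.
Start: joints at [16.507, 20.546, 0.682, 0, -70.136, -16.507], TCP at [0.675, -0, 0.227] pointing down, gripper open.
Joint ranges: [-176.03, 176.03], [-82.01, 121.73], [-58.28, 71.71], [-173.87, 95.51], [-174.79, -0.11], [-173.66, 173.66]. Speed limits (degrees/s): [136.94, 136.94, 172.46, 180, 180, 180].

## Interface

Orientations are given as a 3x3 rotation matrix whose columns are the frame's x, y, z axes.
In Python, from rig import robot gives the robot as it stands. Calls block until the motion is done:
- robot.goto(position, orientation): joint-space move of the TCP to a pose.
- robot.servo_line(position, ori=None, speed=0.15): straight line of the TCP; ori=None keeps the orientation; speed is the mean speed in m/s.
- robot.movej(angles): joint-space move.
- robot.move_gripper(opening): opening from 0.0 (shut) to 1.0 (fully open); the grip force is fixed at half the most; returns when the fingers have stopped.
- robot.dwell(seconds).
- robot.ik(position, orientation): joint angles nearest the present ones, or None.
- robot.grab_frame(name): name is "scene" or "side" or "wrist"; returns (picture, depth): 384x512x3 uint8, red, green, blue; 384x512 float32, m along the optical axis (not along the pixel's ray), 0 where there is no reading.
- robot.camera_info(name): a dict with "vfov" (degrees; the focal length in pixels is half the picture's height over the tangent of half this angle, whatever the lens; pixels are square), "cx", "cy" (the principal point, pixels), "view" (4x4, takes a point from world to camera coordinates); the wrist camera has in their place "T_tool_cam" (4x4, takes a point from camera to tool coordinates, whose origin is the TCP and whose axes are the flange's). Camera axes: x right, y down, z forward; pixel columns grow to the right and rows downward; lengths in m; the calibration is good to about 2 mm. A picture is of the moment at which its call begins: read the wrist's pose just before it. camera_info takes no time and is no camera call.
A pose or a line that the arm cannot do raises robot.Unreachable and nothing moves.
- robot.job_done(): hands the job in; it is judged then, once.
Readings, each from a call of its own:
- robot.read_t(): time.
- robot.read_qpos(): joint angles.
- robot.read_qvel(): joint speeds.
- robot.read_effort(): joint torques, N m.
- robot.read_position(): TCP position.
- robot.read_tcp_rot(): TCP orientation.
- robot.read_force(): force on the tool from outside, world axes, zero at the start.
- robot.read_ft_torque(): the same for the moment, N m.
- robot.read_grip_width(): opening from 0.0 (shut) to 1.0 (fully open).
- robot.read_finger_force(): force on a finger pad.
Only numpy, scipy, OpenCV 4.12 (cv2) and the standard library are available. Lean on these libraries where they do the work, as an engineer would, in place of code of your own. Each camera call takes 0.05 s, during which the arm holds its last target. There are 200 camera calls.

## Working session

There is one attempt and no reset: what is moved stays moved. The work goes in short steps, each a Python script; the robot and the scene stay as the last script left them, time stands still between calls to the robot, and variables do not carry over. Pictures are saved under pics/ and viewed, at most 10 in all, crops included, and the job is handed in when it is done.

```bash
ls; mkdir -p pics
python3 - <<'E'
from rig import robot
import cv2,numpy as np
for n in ("scene","side"):
    im,d=robot.grab_frame(n); np.savez('%s0.npz'%n,im=im,d=d)
    cv2.imwrite('pics/%s0.png'%n,cv2.resize(im[:,:,::-1],(800,600)))
    print(n,robot.camera_info(n))
print(robot.camera_info("wrist"),robot.read_tcp_rot(),robot.read_t())
E
```

```text
pics
scene {'vfov': 44.73451663449304, 'cx': 254.40711859793294, 'cy': 198.46314507201862, 'view': array([[ 0.43198182,  0.9018557 ,  0.006929  , -0.26958515],
       [ 0.774788  , -0.36716308, -0.51467935, -0.4517095 ],
       [-0.46162243,  0.22770063, -0.85735475,  1.52982301],
       [ 0.        ,  0.        ,  0.        ,  1.        ]])}
side {'vfov': 49.38790764052959, 'cx': 248.6256850968413, 'cy': 189.2124370348946, 'view': array([[ 0.78101395, -0.6242342 ,  0.01867846, -0.51197575],
       [-0.4237066 , -0.55162074, -0.71846175,  0.29975424],
       [ 0.45879182,  0.55321445, -0.69531564,  0.76393338],
       [ 0.        ,  0.        ,  0.        ,  1.        ]])}
{'vfov': 64.53560478893101, 'cx': 256.81545433536786, 'cy': 191.52771421485622, 'T_tool_cam': array([[-2.65284439e-05, -9.68879881e-01, -2.47531361e-01,
         6.52943321e-02],
       [ 9.99999960e-01,  4.37967207e-05, -2.78599868e-04,
         1.21153277e-03],
       [ 2.80770869e-04, -2.47531358e-01,  9.68879842e-01,
        -1.58019183e-01],
       [ 0.00000000e+00,  0.00000000e+00,  0.00000000e+00,
         1.00000000e+00]])} [[-4.85060794e-05 -9.99998915e-01 -1.47251326e-03]
 [-9.99999985e-01  4.87548241e-05 -1.68889885e-04]
 [ 1.68961493e-04  1.47250504e-03 -9.99998902e-01]] 0.1
```

View pics/scene0.png

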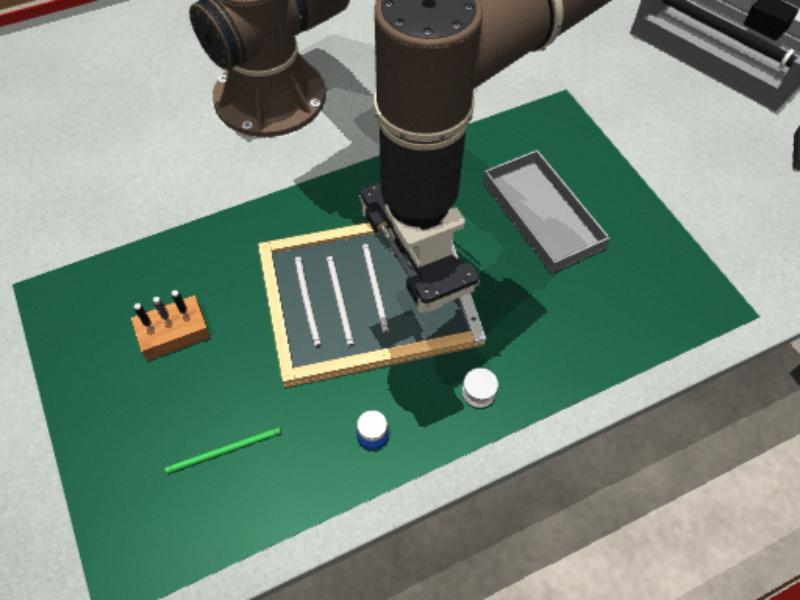

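View pics/side0.png

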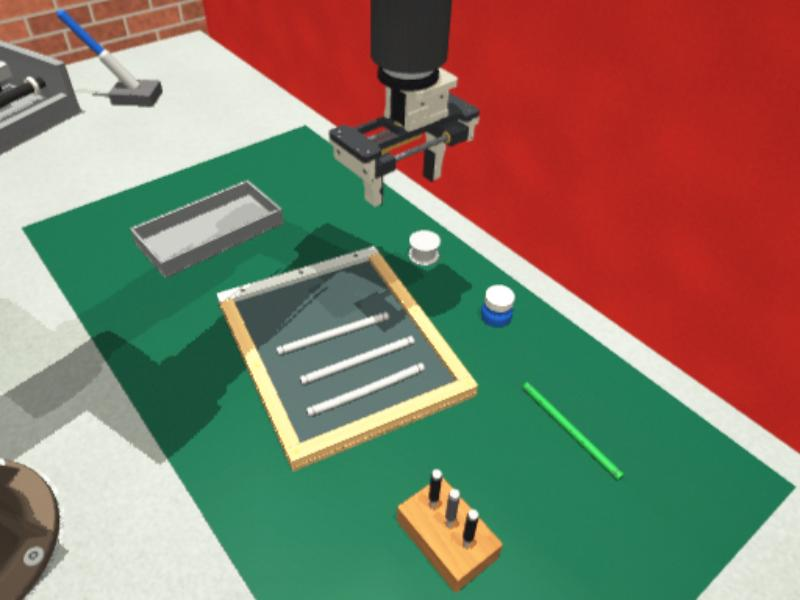

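The scene view shows the plate with its strip on the right (corner 484,342), the rods at (308,302), (340,300) and (375,287), and the tray at (545,210). The spool is at (480,387), the jar at (372,430) and the driver stand at (170,325).
Could be taken for a rod: the three steel ones at those pixels, and the green look-alike at (222,451), which I'll leave alone.

```bash
cat > h.py <<'E'
import numpy as np,cv2
from rig import robot
def ray(name,uv,z,T=None):
    c=robot.camera_info(name); f=192/np.tan(np.radians(c['vfov']/2))
    M=np.linalg.inv(c['view']) if 'view' in c else T@c['T_tool_cam']
    d=M[:3,:3]@np.array([(uv[0]-c['cx'])/f,(uv[1]-c['cy'])/f,1]); o=M[:3,3]
    return o+d*(z-o[2])/d[2]
def tool():
    T=np.eye(4);T[:3,:3]=robot.read_tcp_rot();T[:3,3]=robot.read_position();return T
E
python3 - <<'E'
from h import *
P={'side':dict(SL=(219,295,.026),SR=(375,248,.026),BR=(477,383,.026),BL=(293,460,.026),r1a=(310,411,.022),r1b=(421,368,.022),r2a=(304,379,.022),r2b=(411,341,.022),r3a=(280,350,.022),r3b=(386,316,.022),
 tA=(132,231,.035),tB=(248,182,.035),tC=(282,214,.035),tD=(166,272,.035),jar=(499,297,.05),spool=(425,240,.036)),
'scene':dict(BL=(261,243,.026),BR=(285,380,.026),SR=(484,340,.026),r1a=(298,260,.022),r1b=(317,344,.022),r2a=(330,259,.022),r2b=(350,343,.022),r3a=(366,246,.022),r3b=(385,330,.022),
 tA=(485,176,.035),tA2=(538,152,.035),tB=(607,239,.035),tC=(553,267,.035),jar=(372,424,.05),spool=(480,383,.036))}
for n in P:
    for k,(u,v,z) in P[n].items(): print(n,k,(ray(n,(u*.64,v*.64),z)*1000).round(0)[:2])
E
```

```text
side SL [444. 170.]
side SR [714. 111.]
side BR [ 646. -212.]
side BL [ 374. -157.]
side r1a [ 434. -104.]
side r1b [ 604. -140.]
side r2a [459. -53.]
side r2b [626. -91.]
side r3a [461.  15.]
side r3b [629. -26.]
side tA [398. 398.]
side tB [634. 407.]
side tC [632. 281.]
side tD [398. 262.]
side jar [ 777. -123.]
side spool [789.  66.]
scene BL [ 374. -151.]
scene BR [ 645. -209.]
scene SR [718. 113.]
scene r1a [ 434. -104.]
scene r1b [ 604. -138.]
scene r2a [456. -52.]
scene r2b [626. -88.]
scene r3a [458.  17.]
scene r3b [628. -25.]
scene tA [414. 283.]
scene tA2 [405. 405.]
scene tB [636. 408.]
scene tC [646. 289.]
scene jar [ 782. -119.]
scene spool [787.  66.]
```

```bash
cat >> h.py <<'E'
def R0(a):
    px=np.array([np.cos(a),np.sin(a),0]);py=np.array([-np.sin(a),np.cos(a),0])
    return np.c_[-py,-px,[0,0,-1]]
E
python3 - <<'E'
from h import *
a=np.radians(-12)
robot.goto([.544,.03,.29],R0(a))
T=tool();im,d=robot.grab_frame('wrist')
np.savez('w1.npz',im=im,d=d,T=T)
cv2.imwrite('pics/w1.png',cv2.resize(im[:,:,::-1],(800,600),interpolation=cv2.INTER_CUBIC))
print(T.round(4),robot.read_t(),robot.read_force())
E
```

```text
[[-2.070e-01 -9.783e-01  1.300e-03  5.438e-01]
 [-9.783e-01  2.070e-01  7.000e-04  3.020e-02]
 [-9.000e-04 -1.100e-03 -1.000e+00  2.906e-01]
 [ 0.000e+00  0.000e+00  0.000e+00  1.000e+00]] 0.7917 [ 0.48881841  0.30716519 -1.15380387]
```

View pics/w1.png

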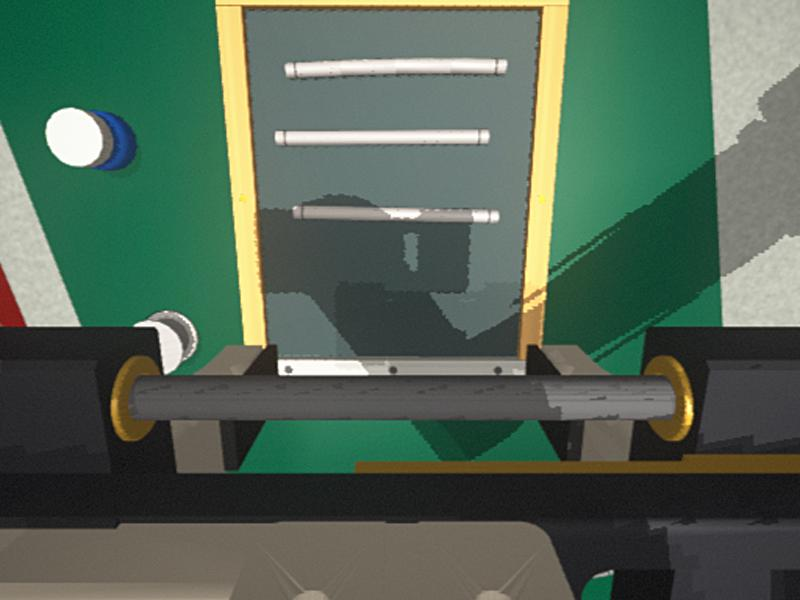

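Seen from above, strip edge at (280,360)–(525,361); rods at rows ~67, 136 and 214. The furthest rod (395,66) looks bowed away from the strip.

Run:
```python
from h import *
D=np.load('w1.npz');T=D['T']
P=dict(sL=(280,360,.026),sR=(525,361,.026),l0=(243,10,.026),l1=(265,345,.026),r0=(541,10,.026),r1=(523,345,.026),
a1=(285,70,.022),b1=(507,66,.022),m1=(396,66,.022),a2=(275,137,.022),b2=(490,136,.022),m2=(382,137,.022),a3=(293,212,.022),b3=(498,216,.022),m3=(396,214,.022))
W={k:ray('wrist',(u*.64,v*.64),z,T)[:2] for k,(u,v,z) in P.items()}
for k in W: print(k,(W[k]*1000).round(1))
a=np.arctan2(*(W['sL']-W['sR'])[::-1]); print('strip ang',np.degrees(a)); 
for s in 'lr': v=W[s+'1']-W[s+'0']; print('rail ang',np.degrees(np.arctan2(-v[0],v[1])))
c=np.cos(a);s=np.sin(a);py=np.array([-s,c]);px=np.array([c,s])
print('strip y',[W[k]@py for k in('sL','sR')],'x centre',np.mean([W[k]@px for k in('l0','l1','r0','r1')]))
for i in '123':
  print(i,[(W[k+i]@np.c_[px,py]*1000).round(1) for k in 'amb'])
# rod edges by brightness, subpixel centre line residuals
g=D['im'].astype(float).mean(2)
for i,(u0,u1,v) in enumerate([(190,317,43),(182,307,88),(194,312,137)]):
  u=np.arange(u0,u1,6);sub=g[v-7:v+8]
  cen=[]
  for x in u:
    col=sub[:,x]-np.percentile(sub[:,x],30); col=np.clip(col,0,None); cen.append((col*np.arange(15)).sum()/col.sum())
  cen=np.array(cen); l=np.polyfit(u,cen,2); print(i+1,'sag px',l[0]*((u1-u0)/2)**2)
```

```text
sL [676.6 106.7]
sR [449.2 155.7]
l0 [ 625.5 -185.9]
l1 [686.4  89.2]
r0 [ 394.  -136.8]
r1 [448.8 139.4]
a1 [ 605.3 -137.7]
b1 [ 425.7 -102.7]
m1 [ 515.1 -121.6]
a2 [627.6 -88.8]
b2 [448.2 -51.6]
m2 [538.4 -69.9]
a3 [629.1 -24.6]
b3 [452.2  16.4]
m3 [540.3  -4.1]
strip ang -12.168382846879622
rail ang -12.477558682120838
rail ang -11.209638671336757
strip y [np.float64(0.24688897260616977), np.float64(0.24688897260616977)] x centre 0.5315431514672867
1 [array([620.7,  -7. ]), array([529.1, -10.3]), array([437.8, -10.7])]
2 [array([632.2,  45.5]), array([541. ,  45.2]), array([449.,  44.])]
3 [array([620.2, 108.5]), array([529. , 109.9]), array([438.5, 111.3])]
1 sag px 1.1376598307718764
2 sag px 0.028881273899363402
3 sag px 0.45134815715708937
```

```bash
cat >> h.py <<'E'
A=np.radians(-12.1); PX=np.array([np.cos(A),np.sin(A),0]); PY=np.array([-np.sin(A),np.cos(A),0])
C=.5315*PX+(.2469-.150)*PY          # plate centre
def W(x,y,z): return C+x*PX+y*PY+np.array([0,0,z])
def L(): 
    p=robot.read_position()-C; return np.array([p@PX,p@PY,p[2]])
def f(n=3): return np.mean([robot.read_force() for _ in range(n)],0)
def press(x,y,ztouch=.028,travel=.030,step=.001,target=6.,log=True):
    R=R0(A); robot.servo_line(W(x,y,ztouch+.006),R,.08); robot.dwell(.15); b=f()
    z=ztouch+.006; robot.servo_line(W(x,y,ztouch+.0015),R,.03); z=ztouch+.0015
    while (f()-b)[2]<2 and z>ztouch-.003: z-=.0001; robot.servo_line(W(x,y,z),R,.01)
    print('contact cmd z',z,'real',L()[2],(f()-b)[2],robot.read_t())
    z0=None; s=0; out=[]
    while True:
        F=(f()-b)[2]
        z+=np.clip((F-target)/30000*.6,-.0001,.0003)
        robot.servo_line(W(x,y+s,z),R,.03)
        if abs(F-target)<2 or s>0: 
            if z0 is None: z0=z
            out.append((s,F,z-z0)); s+=step
        if s>travel or (z0 and z-z0>.0012) or F>18 or (s>0 and F<.7 and z<z0-.0005): break
    for o in out[::4]: print('%.1f F%.1f dz%.2f'%(o[0]*1e3,o[1],o[2]*1e3),end=' | ')
    print('end',s,F,z-z0 if z0 else 0,'xy F',(f()-b).round(1),robot.read_t())
    return s,z
E
python3 - <<'E'
from h import *
robot.move_gripper(0.); print(robot.read_t())
robot.goto(W(0,.005,.06),R0(A)); print(robot.read_t())
s,z=press(0,.005+.002)
robot.servo_line(L()@np.c_[PX,PY,[0,0,1]].T*0+robot.read_position()+[0,0,.03],None,.05)
print(L(),robot.read_t())
T=tool();im,d=robot.grab_frame('side');cv2.imwrite('pics/s2.png',cv2.resize(im[100:320,100:340,::-1],(720,660))[:600])
E
```

```text
2.2167
3.15
contact cmd z 0.02810000000000001 real 0.028192137232091605 2.115764152859075 7.575
0.0 F4.2 dz0.00 | 4.0 F5.4 dz-0.05 | 8.0 F5.3 dz-0.06 | 12.0 F7.0 dz-0.04 | 16.0 F6.0 dz-0.03 | 20.0 F6.3 dz-0.03 | 24.0 F4.8 dz-0.07 | 28.0 F5.4 dz-0.09 | end 0.03000000000000002 5.435890760100789 -0.0001044174988919927 xy F [ 3.2 -1.4  4.6] 15.325
[-0.0002772   0.03596812  0.05779425] 16.075
```

View pics/s2.png

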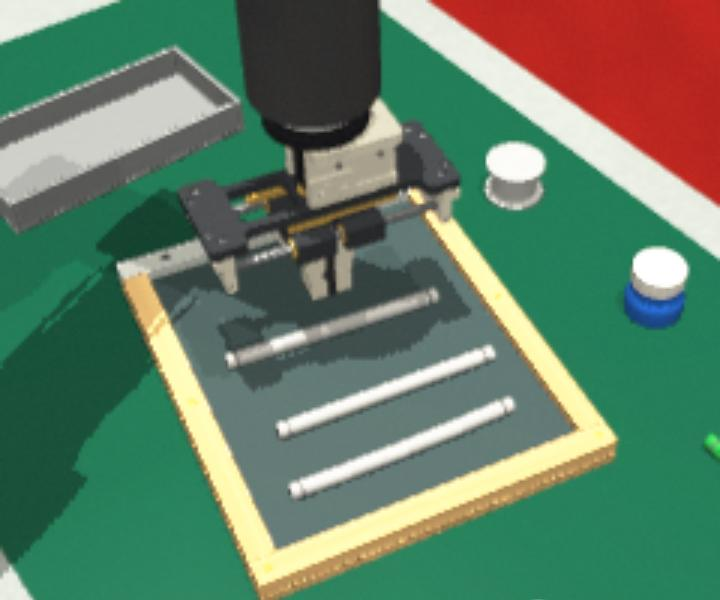

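Side crop: rod 3, ends at (230,360) and (434,295), has rolled ahead of the other two with its top height steady, so it is true.

```bash
cat >> h.py <<'E'
def push(ys,yend,speed=.06,lim=3.):
    R=R0(A); robot.goto(W(0,ys,.045),R); robot.servo_line(W(0,ys,.0195),R,.06); robot.dwell(.1); b=f()
    print('down',(f()-b).round(1),L().round(4),robot.read_t())
    robot.servo_line(W(0,yend-.006,.0195),R,speed); print('near',L().round(4),((f()-b)@PY).round(1),robot.read_t())
    y=yend-.006; hit=0
    while y<yend+.006 and hit<3:
        F=-(f()-b)@PY; hit=hit+1 if F>lim else 0
        if F<lim: y+=.0004
        robot.servo_line(W(0,y,.0195),R,.02)
        if F>8: break
    print('end y',L().round(4),'F',F,robot.read_t())
E
python3 - <<'E'
from h import *
for u,v in((176.7,220),(244.7,198.3)):
    p=ray('side',(u,v),.022)-C; print('rod3 end',p@PX,p@PY)
ym=np.mean([(ray('side',q,.022)-C)@PY for q in((176.7,220),(244.7,198.3))]); print(ym)
if .022<ym<.036:
    robot.move_gripper(1.); print(robot.read_t())
    push(ym-.0155-.006,.1285)
    robot.servo_line(robot.read_position()-.004*PY,None,.05)
    robot.servo_line(robot.read_position()+[0,0,.03],None,.1)
    im,d=robot.grab_frame('side');cv2.imwrite('pics/s3.png',cv2.resize(im[100:320,100:340,::-1],(720,660))[:600]); print(robot.read_t())
E
```

```text
rod3 end -0.08521268134469602 0.02827588456468193
rod3 end 0.08987250070363602 0.023924949288702077
0.026100416926692002
17.5667
down [0. 0. 0.] [0.0002 0.0048 0.0197] 18.5083
near [-1.000e-04  1.228e-01  1.980e-02] -3.9 20.625
end y [-0.      0.1228  0.0198] F 3.197695098768076 21.375
22.125
```

View pics/s3.png

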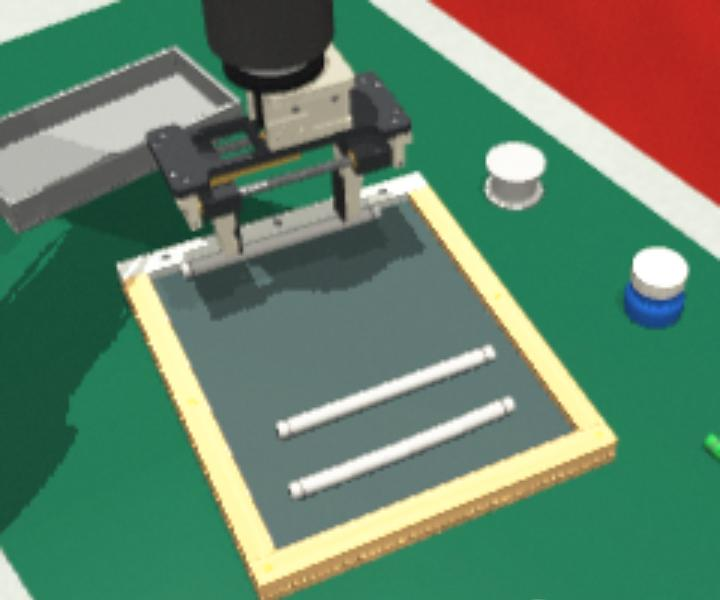

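Rod 3, ends at (187,270) and (378,208), looks to be at the strip. A wrist look will confirm contact.

Run:
```python
from h import *
for u,v in((187,270),(378,208)):
    p=ray('side',(100+u/3,100+v/3),.022)-C; print('rod3 end',p@PX,p@PY)
robot.goto(W(0,.125,.17),R0(A)); T=tool();im,d=robot.grab_frame('wrist');np.savez('w2.npz',im=im,d=d,T=T)
cv2.imwrite('pics/w2.png',cv2.resize(im[80:300,100:400,::-1],(800,587),interpolation=cv2.INTER_CUBIC)); print(L(),robot.read_t())
```

```text
rod3 end -0.08385189858717777 0.1391390124945248
rod3 end 0.09270344269416896 0.14237010376739076
[-0.00061517  0.12471008  0.16922501] 22.725
```

View pics/w2.png

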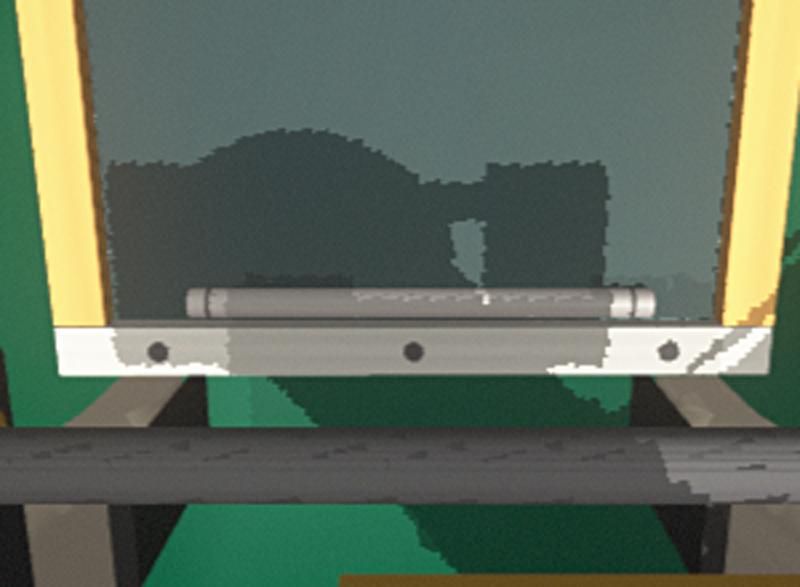

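Rod 3, rows 288–317, lies parallel to the strip edge (row 324) and within about 1.5 mm of it. The second rod's push will close that gap. Next is rod 2.

Run:
```python
from h import *
robot.move_gripper(0.)
robot.goto(W(.009,-.058,.045),R0(A)); print(robot.read_t())
s,z=press(.009,-.058,ztouch=.0273,step=.002)
robot.servo_line(robot.read_position()+[0,0,.02],None,.1)
im,d=robot.grab_frame('side');cv2.imwrite('pics/s4.png',cv2.resize(im[100:320,100:340,::-1],(720,660))[:600]); print(L(),robot.read_t())
```

```text
25.0417
contact cmd z 0.028100000000000007 real 0.028205212056393966 2.728080156060966 27.5417
0.0 F5.3 dz0.00 | 8.0 F4.1 dz-0.07 | 16.0 F6.7 dz-0.07 | 24.0 F5.3 dz-0.11 | end 0.030000000000000013 5.775022805901619 -0.00010203187505700498 xy F [-2.8  0.3  5.4] 32.0417
[ 0.00875745 -0.02990097  0.0476064 ] 32.4417
```

View pics/s4.png

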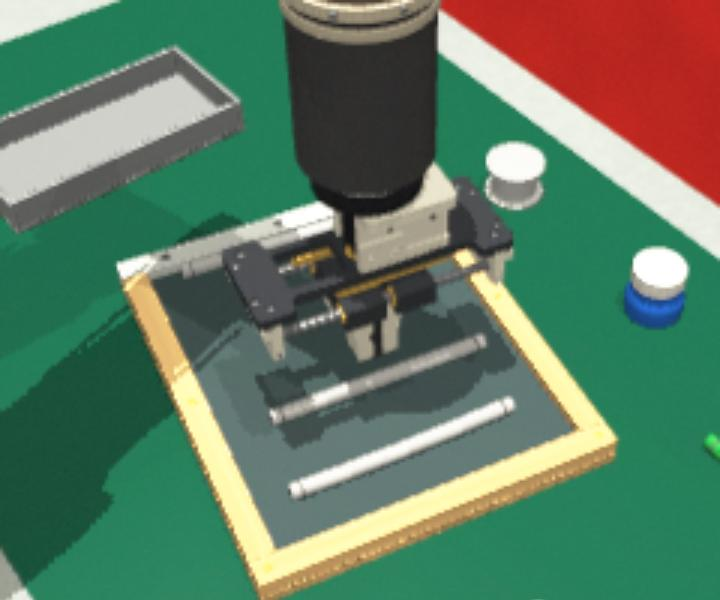

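```bash
sed -i 's/y+=.0004/y+=.0006/' h.py
python3 - <<'E'
from h import *
q=lambda u,v:(ray('side',(100+u/3,100+v/3),.022)-C)@PY
y0=(q(283,429)+q(489,352))/2; ym=(q(276,416)+q(482,341))/2; print(y0,ym)
if -.046<ym<-.03:
    robot.move_gripper(1.); 
    push(ym-.026,.1135,speed=.08,lim=4.)
    for k in range(3): robot.servo_line(robot.read_position()-.0004*PY,None,.004)
    robot.servo_line(robot.read_position()-.004*PY,None,.02)
    robot.goto(W(0,.115,.15),R0(A)); T=tool();im,d=robot.grab_frame('wrist');np.savez('w3.npz',im=im,d=d,T=T)
    cv2.imwrite('pics/w3.png',cv2.resize(im[80:300,100:400,::-1],(800,587),interpolation=cv2.INTER_CUBIC)); print(L(),robot.read_t())
E
```

```text
-0.05247134687413171 -0.039164983065761064
down [0. 0. 0.] [ 0.0002 -0.065   0.0196] 34.8333
near [-0.0002  0.1081  0.0198] -2.6 37.1417
end y [-0.0003  0.1115  0.0198] F 4.450349300937612 39.8917
[-0.0004292   0.11480566  0.14978943] 41.6167
```

View pics/w3.png

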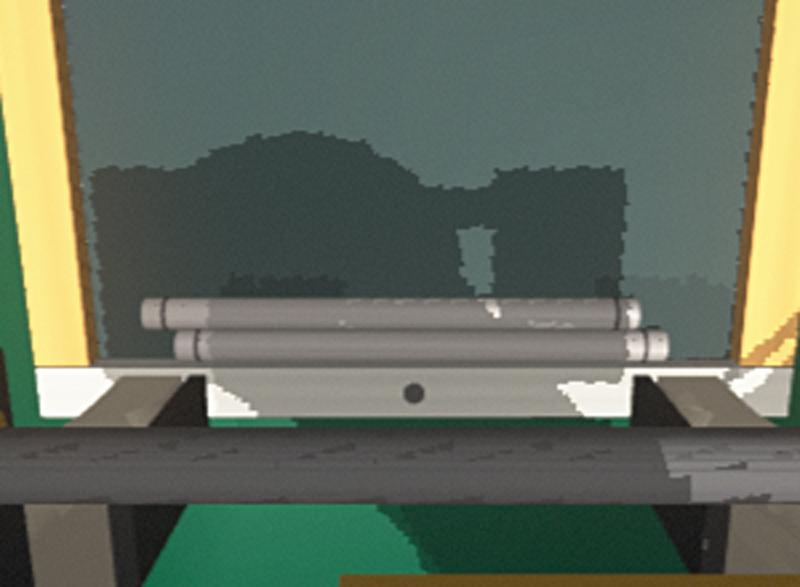

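Both true rods lie touching each other (rows 298–330 and 331–361), parallel, with the first at the strip edge (row 366). Next I test rod 1.

Run:
```python
from h import *
for u,v in((133,325),(195,297),(208,328)):
    p=ray('scene',(u*.64,v*.64),.036)-C; print('stand',p@PX,p@PY)
robot.move_gripper(0.)
robot.goto(W(-.0025,-.1135,.045),R0(A)); print(robot.read_t())
s,z=press(-.0025,-.1135,ztouch=.0273,step=.001)
robot.servo_line(robot.read_position()+[0,0,.03],None,.15)
im,d=robot.grab_frame('side');cv2.imwrite('pics/s5.png',cv2.resize(im[100:320,100:340,::-1],(720,660))[:600]); print(L(),robot.read_t())
```

```text
stand -0.008472576079706653 -0.3934018701475021
stand -0.03977400404577267 -0.28909988050590013
stand 0.02551399669789678 -0.2740191283577517
44.0333
contact cmd z 0.028100000000000007 real 0.028197226004221435 2.9886040091745274 46.5333
0.0 F4.4 dz0.00 | 4.0 F7.9 dz0.01 | 8.0 F9.1 dz0.26 | 12.0 F10.4 dz0.61 | 16.0 F10.2 dz0.93 | 20.0 F9.2 dz1.21 | end 0.02100000000000001 9.22989755180784 0.0012130958940523053 xy F [-4.2  0.5  8.7] 52.0333
[-0.00292644 -0.09352753  0.05927556] 52.4333
```

View pics/s5.png

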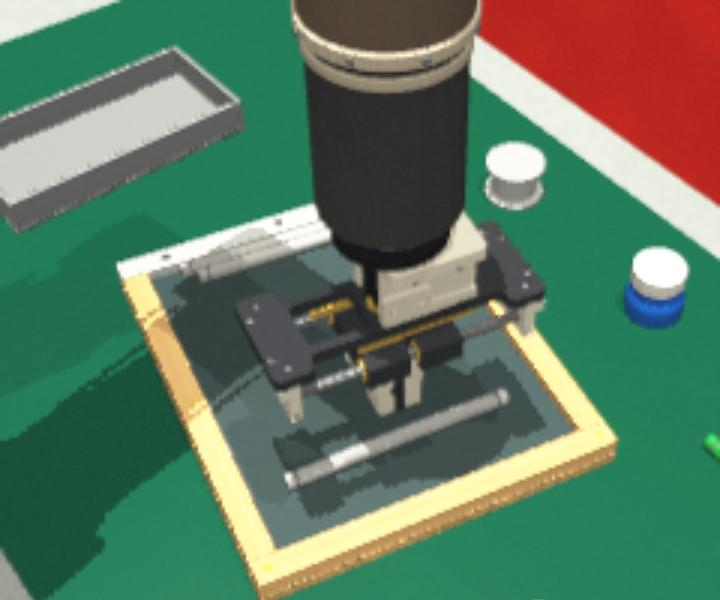

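Rod 1 humped 1.2 mm under the finger, so it is bent. In the crop it lies at (291,480)–(503,397). I'll locate it by depth and then grip it.

```bash
cat > pick.py <<'E'
from h import *
def R1(a): return np.c_[[np.cos(a),np.sin(a),0],[np.sin(a),-np.cos(a),0],[0,0,-1]]
def rodpts():
    im,d=robot.grab_frame('side'); c=robot.camera_info('side'); F=192/np.tan(np.radians(c['vfov']/2))
    v,u=np.nonzero(d>0); Z=d[v,u]; P=np.c_[(u-c['cx'])/F*Z,(v-c['cy'])/F*Z,Z,np.ones(len(Z))]@np.linalg.inv(c['view']).T
    p=P[:,:3]-C; x,y,z=p@PX,p@PY,p[:,2]
    k=(z>.0225)&(z<.032)&(abs(x)<.105)&(y>-.138)&(y<-.04)
    return x[k],y[k]
E
python3 - <<'E'
from pick import *
q0=robot.read_qpos(); sol=[(s,robot.ik(W(0,-.095,.075),R1(A)@np.diag([s,s,1]))) for s in(1,-1)]
sol=[(s,q) for s,q in sol if q is not None]; s=min(sol,key=lambda t:abs(t[1][5]-q0[5]))[0]; S=np.diag([s,s,1]); print(s,[np.round(q[5]) for _,q in sol])
robot.goto(W(0,-.095,.075),R1(A)@S); robot.move_gripper(.6)
x,y=rodpts(); ym=np.median(y); xm=(x.min()+x.max())/2
print(len(x),ym,y.min(),y.max(),x.min(),x.max(),robot.read_t())
if len(x)>30 and -.12<ym<-.06:
    xm=np.clip(xm,-.008,.004)
    yc=max(ym,-.098)
    robot.servo_line(W(xm,yc,.040),R1(A)@S,.15); robot.servo_line(W(xm,yc,.0195),None,.06)
    robot.move_gripper(0.); print('grip',robot.read_grip_width(),robot.read_finger_force(),robot.read_t())
    if robot.read_grip_width()>.08:
        robot.servo_line(W(xm,yc,.09),None,.12)
        RT=R1(np.radians(2))@S
        robot.goto([.521,.342,.09],RT); robot.servo_line([.521,.342,.0125],RT,.1)
        print(robot.read_grip_width(),robot.read_t())
        robot.move_gripper(.25); robot.servo_line([.521,.342,.1],None,.15)
        im,d=robot.grab_frame('side');cv2.imwrite('pics/s6.png',cv2.resize(im[100:320,70:360,::-1],(790,600))); print(robot.read_t())
E
```

```text
-1 [np.float64(69.0), np.float64(-111.0)]
275 -0.10185105460712153 -0.10651633950885339 -0.0919031139150425 -0.09048484375668003 0.08716482999306198 54.8917
grip 0.12547544557799706 29.980662614107132 56.5167
0.12837982597346495 59.85
61.1083
```

View pics/s6.png

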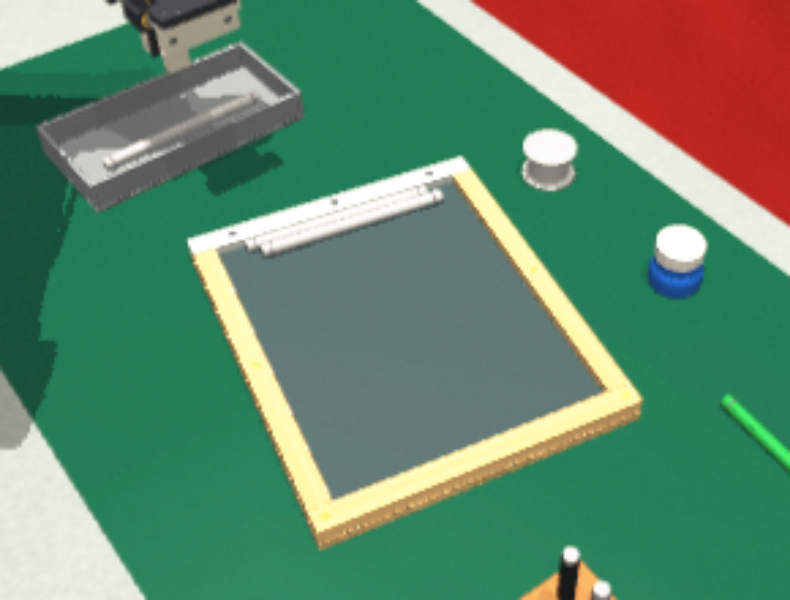

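The bent rod lies in the tray at (180,130). The true rods lie home at the strip, (250,245)–(440,195).

Run:
```python
from rig import robot
robot.dwell(2.0); print(robot.read_t()); print(robot.job_done())
```

```text
63.1083
the job is handed in; nothing more can be done
None
```

Job handed in at 63 s of the 72 s allowed: rods 2 and 3 (counting the rod farthest from the strip as rod 1) rolled true and lie together at the strip, the first within about 2 mm of it by the wrist picture, and rod 1, which humped 1.2 mm, is in the scrap tray.

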